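Shut the filter tap and swing its spout over the pitcher

ROBOT

A 6-joint arm with a two-finger parallel gripper is mounted at the origin on a cart in front of the work surface, level with it; the furniture and walls round the work are solid. World frame = base frame: x ahead of the robot, y to its left, z up, the work surface at z = 0. Lengths are in mm, angles in degrees, forces in N, time in s.
With the tool pointing down it reaches from about 300 to 850 mm from the base axis. Payload 4.2 kg.
Tool frame: the origin (TCP) lies between the finger pads; the fingertips stand ahead of it and the grasp point (between the pads) lies 3 mm ahead of it (nose_length is the z of the fingertips in the tool frame, in mm); z points along the fingers, y is the line along which they close (so a half turn about z gives the same grasp; the last joint's range is limited). The gripper opens to 91 mm and grips with 3 to 60 N. Pads are 32 mm wide; open, the fingers measure 118 mm over their backs; the gripper's body (76 mm by 178 mm) begins 60 mm behind the grasp point.
Start: joints at [74.198, 18.312, 89.639, -0, 72.044, -1.146], TCP at [145.487, 556.304, 235.976] pointing down, gripper open.
Joint ranges: [-177.97, 177.97], [-48.28, 115.42], [12.27, 149.76], [-77.06, 257.06], [2.81, 150.46], [-146.56, 146.56]. Speed limits (degrees/s): [147.25, 147.25, 180, 180, 180, 180].

INTERFACE

Orientations are given as [roll, pitch, yaw] about the fixed x, y, z axes, in that order (R = Rz(yaw) Ry(pitch) Rx(roll)).
In Python, from workcell import state, grab_frame, camera_params, job_done, nose_length gives the robot as it stands.
- The arm moves only by the tool step_arm, never from a script. Its argument "plan" is a list that holds one entry, the list of rows, each a list of 5 numbers: the shift along the tool's x, y, z in cm, then the turn about the tool's z in rad, then the opening, from 0 (shut) to 1 (fully open). In form: [[[x, y, z, turn, gripper], ...]]. A call has 1 to 20 rows; each row is the pose to reach, as a shift and turn from the pose commanded when the call began, along the tool's axes at that moment; what a row does not reach only later rows make up. A row lasts 1/8 s, in which the tool goes at most 62.5 mm and 10.7 degrees, less where a joint would pass 70% of its speed; a pose out of reach is approached as far as the arm can. A call with a gripper value outside its range is refused whole. The fingers move at their own pace and stop on an object; "newtons" is the grip in N (left out, the last holds). Time passes only in rows, so rows that repeat a pose let the fingers close. It gives the time, the measured TCP pose, the force, the opening and the grip force at its end, in the units of the state.
- state(): the state, without advancing time (a new reading comes with each control period).
- grab_frame(name): name is "scene" or "top" or "wrist"; returns the picture (480x640x3 uint8, blue, green, red); there is no depth.
- camera_params(name): a dict with "camera_matrix" (3x3 intrinsics, pixels), "R" (3x3) and "t" (3): a world point X has camera coordinates R X + t; the wrist camera has in their place "mount" (4x4, takes a point from camera to tool coordinates, whose origin is the TCP and whose axes are the flange's). Camera axes: x right, y down, z forward; pixel columns grow to the right and rows downward; lengths in mm; the calibration is good to about 2 mm. The wrist camera is an equidistant fisheye: a pixel r from the principal point sees the ray r / f radians off the axis. A picture is of the moment at which its call begins: read the wrist's pose just before it. camera_params takes no time and is no camera call.
- job_done(): hands the job in; it is judged then, once.
The state is a dict: "time_s": time; "qpos": joint angles; "qvel": joint speeds; "effort": joint torques, N m; "ee_pos": TCP position; "ee_rot": TCP orientation; "force": force on the tool from outside, world axes, zero at the start; "torque": the same for the moment, N m; "gripper_width": finger opening in mm; "gripper_force": force on a finger pad.
Only numpy, scipy, OpenCV 4.12 (cv2) and the standard library are available. Lean on these libraries where they do the work, as an engineer would, in place of code of your own. Each camera call takes 0.05 s, during which the arm holds its last target. There are 200 camera calls.

TASK

The filter tap is being set up before its water is connected. First push the tap's lever fully shut, so that it stands straight across the supply pipe, pointing to the front of the tap. Only then push the swivel spout round until its outlet is over the middle of the mouth of the small steel pitcher; leave the pitcher, the cup and the glass standing where they are, and the other things on the counter too.

Things in the scene. Friction and masses are not known exactly. Their poses are not given: they have to be found in the camera images.
- tap_stand: fixed steel tap: 34 mm column on a round foot, drip tray in front (145 x 310 mm, top z = 12 mm). Origin: column axis, on the counter. -x: tap's front (to the robot, up to 0.25 rad off); the supply pipe (16 mm thick, top z = 48 mm) runs along -y (to the robot's right), 20 mm in front of the origin, to y = -264 mm. Three grates with a vessel each, 160 mm from the axis: to the front and 0.75 rad to either side
- spout_pivot (a point): point on the spout's vertical turning axis (the column's axis), at the height of the middle of the spout tube (z = 165 mm). The hub around it is 40 mm thick, top at z = 179 mm, the highest part of the tap
- spout (a joint): bearing of the swivel spout: 0 = tap's front, grows counter-clockwise from above (plus = to the robot's right), stops at +-1.3. A level steel tube 14 mm thick, centre z = 165 mm, its end bent down 160 mm from the axis. Stiff: 0.22 N m (2 N at 120 mm); does not coast, stays where left. Starts between the front grate and the one to the robot's left
- spout_outlet (a point): centre of the mouth of the spout's nozzle, which points down (18 mm thick), 160 mm from the spout's axis, z = 124 mm
- lever_pivot (a point): point on the lever's vertical turning axis, at its mid height (z = 88 mm); 190 mm along -y and 20 mm to the front of tap_stand's origin. The brass valve body below is 34 mm thick, up to z = 54 mm
- tap_lever (a joint): angle of the quarter-turn lever: 0 = open, along the pipe, pointing away from the column (-y of tap_stand); 1.571 = fully shut, on its stop, across the pipe, pointing to the tap's front (-x of tap_stand); grows clockwise from above. Starts at 0 to 0.45. Friction 0.15 N m (2 N at 70 mm); stays where left
- lever_tip (a point): free end of the lever, 97 mm from its axis, at its mid height. The black grip is 60 mm long (37 to 97 mm from the axis), 13 mm thick, from z = 76 to 100 mm; it is clear all round from z = 54 mm up
- shot_pitcher: the small straight-sided steel pitcher with an ear handle and a pouring lip, some coffee in it, 59 x 89 x 66 mm, loose on one of the three grates (which one varies). Origin: centre of the underside of its bounding box; handle to its -y, lip to its +y
- pitcher_mouth (a point): centre of the pitcher's round mouth (about 50 mm wide inside), at rim height, 66 mm above its underside. It lies up to 12 mm nearer to or farther from the column than the grate's middle
- mug_2: dark espresso cup with a handle, 60 x 84 x 53 mm, loose on another grate. Origin: centre of the underside of its bounding box
- shot_glass_1: shot glass, partly filled, 47 mm wide, 63 mm tall, loose on the remaining grate. Origin: centre of its underside
- tamper: coffee tamper with a wooden knob, 58 mm wide, 91 mm tall, standing loose on the counter to the robot's left; a bystander. Origin: centre of its underside
- mug_1: tall mug, 80 x 120 x 101 mm, standing loose on the counter to the robot's right; a bystander. Origin: centre of its underside
Things that resemble listed ones, but are neither listed nor needed, are in the scene too. What is shaped like the mug_2 but green or orange is not meant.

How it is judged:
By the outcome, as a careful person would: the job done as asked, in the order asked, and still so for the second after the job is handed in, with the robot touching nothing.
It also fails if it takes over 64 s, if anything falls off the work surface, if the arm or the gripper's body presses on something with over 40 N, if the wrist force passes 120 N, or if a joint passes its speed limit or range.

## Working session

There is one attempt and no reset: what is moved stays moved. The work goes in short steps, Python scripts to look and compute and a tool call to move; the robot and the scene stay as the last step left them, time stands still between calls to the robot, and variables do not carry over. Pictures are saved under pics/ and viewed, at most 10 in all, crops included, and the job is handed in when it is done.

Besides the shell and the picture viewer there is one more tool, called after "Request:" as name([rows], argument=value, ...), one row to a line, values as JSON. step_arm: Moves the arm, as the interface text tells. Its arguments: {"type":"object","properties":{"plan":{"type":"array","items":{"type":"array","items":{"type":"array","items":{"type":"number"}}}},"newtons":{"type":"number"}},"required":["plan"]}

```bash
mkdir -p pics
cat > h.py <<'E'
import numpy as np,cv2
from workcell import *
def snap(n,f):
    im=grab_frame(n); cv2.imwrite('pics/'+f,im); return im
def proj(n,X):
    c=camera_params(n); p=c['R']@np.array(X,float)+np.array(c['t']).ravel(); q=np.array(c['camera_matrix'])@p; return q[:2]/q[2]
def unproj(n,uv,z):
    c=camera_params(n); R=np.array(c['R']);t=np.array(c['t']).ravel()
    d=R.T@np.linalg.inv(c['camera_matrix'])@np.array([uv[0],uv[1],1.]); o=-R.T@t
    return o+d*(z-o[2])/d[2]
E
python3 - <<'E'
from h import *
snap('top','top0.png');snap('scene','scene0.png')
s=state();print(s['time_s'],s['ee_pos'],s['ee_rot'],nose_length() if callable(nose_length) else nose_length)
for n in('top','scene'):
    c=camera_params(n);R=np.array(c['R']);print(n,-R.T@np.array(c['t']).ravel(),R[2])
E
```

```text
0.1 [145.36967166 555.90291408 235.22904938] [-1.79910508e+02 -1.66622571e-03  1.65341469e+02] 22.0
top [ 317.10095338  -23.86448863 1193.49766307] [ 0.18685727  0.00669464 -0.98236426]
scene [ -178.79679239 -1087.2127471    951.94071757] [ 0.44629758  0.71085991 -0.54359605]
```

View pics/top0.png

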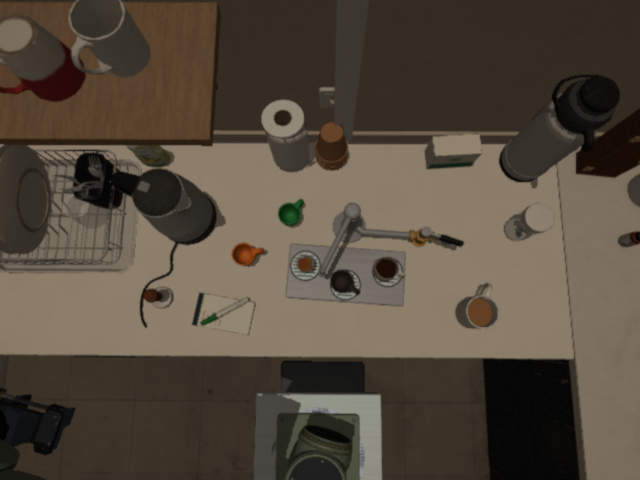

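View pics/scene0.png

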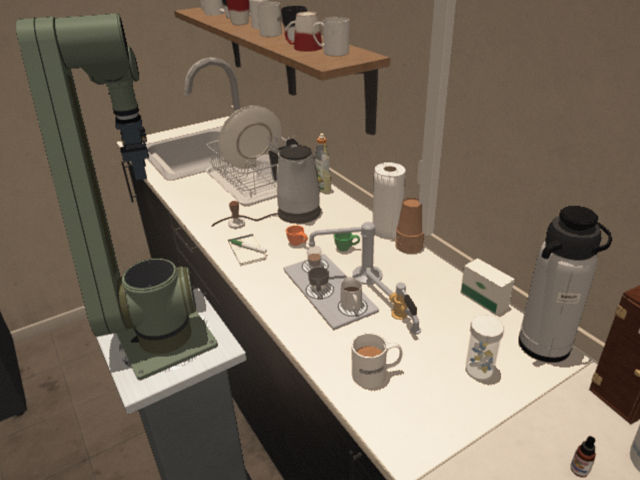

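Top view: tap hub at about (352,212), spout end about (328,272), and lever from (425,233) to (462,243). There are three vessels on the tray: glass (305,265), dark cup (344,283), and a vessel at (387,270) that looks like the steel pitcher, on the robot's right grate. I'll confirm that in one enlarged crop.

Run:
```python
from h import *
t=cv2.imread('pics/top0.png')[195:310,280:480]; s=cv2.imread('pics/scene0.png')[215:335,280:430]
a=cv2.resize(t,(800,460),interpolation=cv2.INTER_CUBIC)
a=cv2.convertScaleAbs(a,alpha=1.5)
cv2.imwrite('pics/c1.png',a); cv2.imwrite('pics/c2.png',cv2.convertScaleAbs(cv2.resize(s,(750,600),interpolation=cv2.INTER_CUBIC),alpha=1.4))
```

```text
(no output)
```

View pics/c1.png

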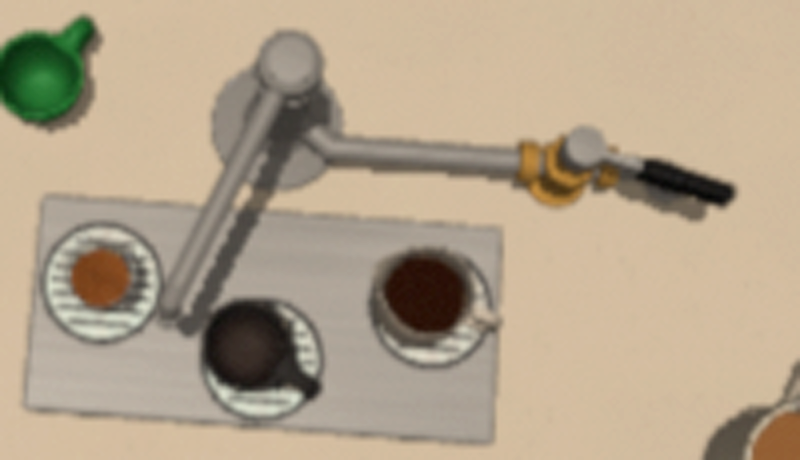

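View pics/c2.png

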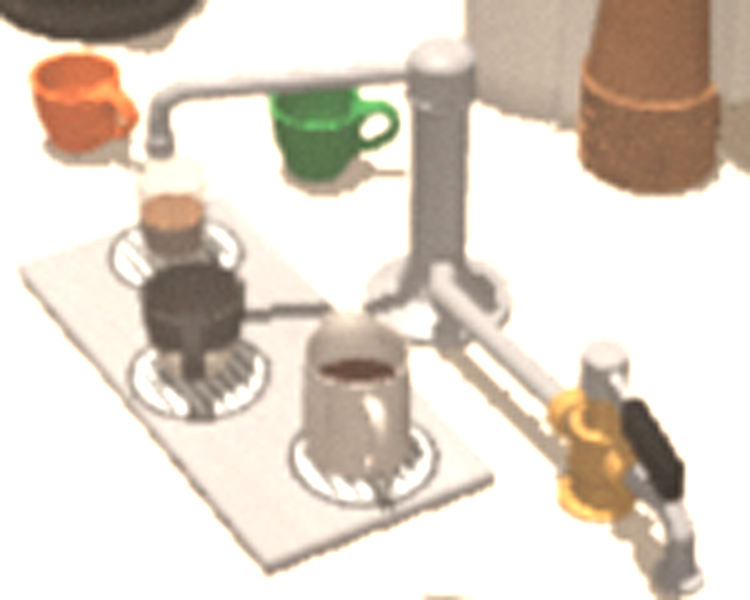

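The crops settle it. The steel pitcher with ear handle and coffee is at (386,268), on the right grate. The glass is on the left grate and the dark cup on the front one. The green and orange cups are decoys. Next I'll compute positions.

Run:
```python
from h import *
P=lambda u,v,z:unproj('top',(280+u/4-.4,195+v/4-.4),z)
hub=P(291,62,179);print('hub',hub)
cs=[P(45,195,12),P(502,227,12),P(492,442,12),P(25,407,12)]
for c in cs:print(c)
e=cs[0]-cs[1]; e2=cs[3]-cs[2]; f=cs[0]-cs[3];print('yaws',[np.arctan2(-a[0],a[1]) for a in(e,e2)],np.linalg.norm(e),np.linalg.norm(e2),np.linalg.norm(f),np.arctan2(f[1],f[0]))
g=[P(102,282,12),P(262,358,12),P(434,308,12)]
for x in g:d=x-hub;print('grate',x,np.hypot(*d[:2]),np.arctan2(d[1],d[0]))
print('spout tip',P(172,312,165),'lever piv',P(585,147,105),'grip end',P(733,193,100),'grip st',P(642,170,100))
print('mouth',P(424,293,78),'cup',P(246,345,65),'glass',P(102,282,75))
```

```text
hub [586.04314576 -79.88525202 179.        ]
[537.50828515  76.27399485  12.        ]
[ 517.34738024 -229.28386383   12.        ]
[ 375.04330379 -218.90919467   12.        ]
[395.99827582  86.49804739  12.        ]
yaws [np.float64(-0.06588514760655863), np.float64(-0.06850584392100147)] 306.22225113005004 306.1252919260673 141.87887083363435 -0.07212435497734476
grate [478.90903111  37.1848789   12.        ] 158.691947102047 2.3119066615120114
grate [429.01543932 -68.97505923  12.        ] 157.4062670200788 3.0722247198014183
grate [ 462.7513798 -182.8517921   12.       ] 160.63302253932386 -2.4457859667369535
spout tip [440.7448319  -11.33012083 165.        ] lever piv [ 552.14123906 -265.87590724  105.        ] grip end [ 524.5350131  -357.50077658  100.        ] grip st [ 538.78641798 -301.82274931  100.        ]
mouth [ 464.01956904 -167.90594193   78.        ] cup [432.12984988 -56.8901795   65.        ] glass [470.28107592  33.92959515  75.        ]
```

Request:
step_arm([
  [[-64.4,-76.8,0,1.62,0],[-64.4,-76.8,0,1.62,0],[-64.4,-76.8,0,1.62,0],[-64.4,-76.8,0,1.62,0],[-64.4,-76.8,0,1.62,0],[-64.4,-76.8,0,1.62,0],[-64.4,-76.8,0,1.62,0],[-64.4,-76.8,0,1.62,0],[-64.4,-76.8,0,1.62,0],[-64.4,-76.8,0,1.62,0],[-64.4,-76.8,0,1.62,0],[-64.4,-76.8,0,1.62,0],[-64.4,-76.8,0,1.62,0],[-64.4,-76.8,0,1.62,0],[-64.4,-76.8,0,1.62,0],[-64.4,-76.8,0,1.62,0],[-64.4,-76.8,0,1.62,0],[-64.4,-76.8,0,1.62,0],[-64.4,-76.8,0,1.62,0],[-64.4,-76.8,0,1.62,0]],
])

```text
time_s: 2.6
ee_pos: [574.0, -348.4, 236.7]
ee_rot: [180.0, -0.0, 72.6]
force: [1.5, -0.0, 0.6]
gripper_width: 0.6
gripper_force: 0.0
```

```bash
cat >> h.py <<'E'
from scipy.spatial.transform import Rotation as Ro
def wray(uv,z,s):
    c=camera_params('wrist');K=np.array(c['camera_matrix']);M=np.array(c['mount'])
    d=(np.array(uv,float)-K[:2,2])/[K[0,0],K[1,1]];r=np.hypot(*d)
    v=np.array([*(d/r*np.sin(r)),np.cos(r)])
    R=Ro.from_euler('xyz',s['ee_rot'],degrees=True).as_matrix()
    o=R@M[:3,3]+s['ee_pos']; v=R@M[:3,:3]@v
    return o+v*(z-o[2])/v[2]
E
python3 - <<'E'
from h import *
import json
s=state();json.dump({k:list(map(float,s[k])) for k in('ee_pos','ee_rot')},open('w1.json','w'))
snap('wrist','w1.png');print(s['ee_pos'],s['ee_rot'])
c=camera_params('wrist');print(c)
E
```

```text
[ 574.01033711 -348.36765865  236.67193328] [ 1.79970653e+02 -4.59953876e-03  7.25985688e+01]
{'camera_matrix': array([[371.64829954,   0.        , 314.86916127],
       [  0.        , 371.64829954, 237.43413111],
       [  0.        ,   0.        ,   1.        ]]), 'mount': array([[ 3.13592107e-04, -9.58286755e-01, -2.85808323e-01,
         8.09690991e+01],
       [ 9.99999352e-01, -1.22078690e-05,  1.13814231e-03,
        -6.94034129e-01],
       [-1.09415581e-03, -2.85808494e-01,  9.58286130e-01,
        -1.48851061e+02],
       [ 0.00000000e+00,  0.00000000e+00,  0.00000000e+00,
         1.00000000e+00]])}
```

View pics/w1.png

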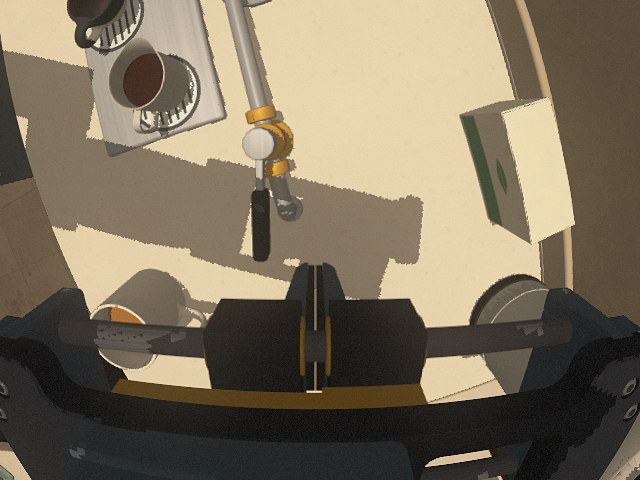

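Wrist view: lever grip from (261,192) to (262,260), lever axis (261,142). The closed fingers at (315,300) stand on the lever's rear side. Pitcher mouth is about (143,82), with the handle at (140,120) and the mug at (140,320).

Run:
```python
from h import *
import json
s=json.load(open('w1.json'))
for n,uv,z in(('piv',(261,142),108),('gs',(261,192),100),('ge',(262,258),100),('mouth',(144,82),78),('mug',(127,335),101),('mugtop',(127,310),101),('handle end',(190,320),90)):print(n,wray(uv,z,s).round(1))
print(unproj('top',(480,312),101))
im=cv2.imread('pics/w1.png')[20:150,80:230];a=cv2.resize(im,(690,598),interpolation=cv2.INTER_CUBIC);cv2.imwrite('pics/c3.png',a)
```

```text
piv [ 557.1 -267.3  108. ]
gs [ 543.4 -304.3  100. ]
ge [ 525.8 -356.1  100. ]
mouth [ 471.  -179.5   78. ]
mug [ 366.3 -392.3  101. ]
mugtop [ 381.2 -367.2  101. ]
handle end [ 434.9 -397.4   90. ]
[ 355.32609051 -389.71166493  101.        ]
```

View pics/c3.png

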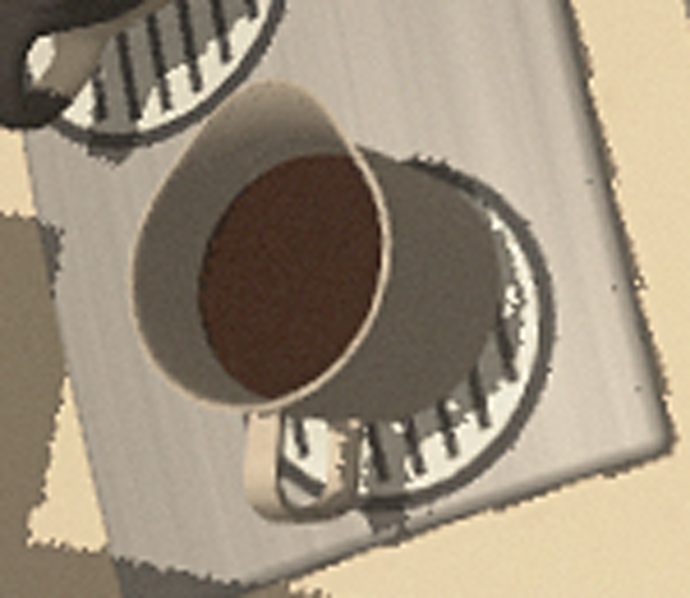

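Request:
step_arm([
  [[0,0,6,0,0],[0,0,12,0,0],[0,0,15,0,0],[0,0,15,0,0]],
])

```text
time_s: 3.15
ee_pos: [572.7, -348.2, 83.6]
ee_rot: [-179.7, -0.1, 72.6]
force: [-0.5, 0.5, 0.7]
gripper_width: 0.4
gripper_force: 0.0
```

```bash
cat >> h.py <<'E'
def rows(pose0,yaw0,targets):
    y=np.radians(yaw0);out=[]
    for X,Y,Z,yaw in targets:
        dx,dy=X-pose0[0],Y-pose0[1]
        out.append([round((dx*np.cos(y)+dy*np.sin(y))/10,1),round((dx*np.sin(y)-dy*np.cos(y))/10,1),round((pose0[2]-Z)/10,1),round(np.radians(yaw0-yaw),2),0])
    return out
E
python3 - <<'E'
from h import *
import json
P=np.array([554.5,-268]);T=[]
for ph in np.linspace(-108,-180,15):
    a=np.radians(ph);u=np.array([np.cos(a),np.sin(a)]);n=np.array([-u[1],u[0]])
    T.append([*(P+70*u+20*n),86,ph+180])
print(rows([573,-348.3,86],72.6,T))
s=json.load(open('w1.json'))
pts=np.array([(132,270),(150,335),(185,385),(240,411),(300,397),(345,355),(380,300),(391,240)])/4.6+[80,20]-.4
W=np.array([wray(p,79,s)[:2] for p in pts])
A=np.c_[2*W,np.ones(len(W))];c=np.linalg.lstsq(A,(W**2).sum(1),rcond=None)[0];print(c[:2],np.sqrt(c[2]+c[0]**2+c[1]**2))
# top view circle
h=np.array([586,-80]);
for m in(c[:2],np.array([464,-168])):
    d=m-h;print(np.hypot(*d),np.arctan2(d[1],d[0]))
g=wray((140+20,90),12,s);print(g)
E
```

```text
[[np.float64(0.1), np.float64(-2.2), 0.0, np.float64(0.01), 0], [np.float64(-0.1), np.float64(-2.9), 0.0, np.float64(0.1), 0], [np.float64(-0.1), np.float64(-3.5), 0.0, np.float64(0.19), 0], [np.float64(-0.2), np.float64(-4.2), 0.0, np.float64(0.28), 0], [np.float64(-0.1), np.float64(-4.8), 0.0, np.float64(0.37), 0], [np.float64(-0.1), np.float64(-5.5), 0.0, np.float64(0.46), 0], [np.float64(0.1), np.float64(-6.1), 0.0, np.float64(0.55), 0], [np.float64(0.3), np.float64(-6.7), 0.0, np.float64(0.64), 0], [np.float64(0.6), np.float64(-7.3), 0.0, np.float64(0.73), 0], [np.float64(0.9), np.float64(-7.9), 0.0, np.float64(0.82), 0], [np.float64(1.2), np.float64(-8.5), 0.0, np.float64(0.91), 0], [np.float64(1.6), np.float64(-9.0), 0.0, np.float64(1.0), 0], [np.float64(2.1), np.float64(-9.4), 0.0, np.float64(1.09), 0], [np.float64(2.6), np.float64(-9.9), 0.0, np.float64(1.18), 0], [np.float64(3.1), np.float64(-10.2), 0.0, np.float64(1.27), 0]]
[ 465.14415072 -171.64888091] 28.27340579576931
151.676147363938 -2.492780235388095
150.42606157179014 -2.516706415674204
[ 458.65983736 -175.99996207   12.        ]
```

Request:
step_arm([
  [[0.1,-2.2,0,0.01,0],[-0.1,-2.9,0,0.1,0],[-0.1,-3.5,0,0.19,0],[-0.2,-4.2,0,0.28,0],[-0.1,-4.8,0,0.37,0],[-0.1,-5.5,0,0.46,0],[0.1,-6.1,0,0.55,0],[0.3,-6.7,0,0.64,0],[0.6,-7.3,0,0.73,0],[0.9,-7.9,0,0.82,0],[1.2,-8.5,0,0.91,0],[1.6,-9.0,0,1.0,0],[2.1,-9.4,0,1.09,0],[2.6,-9.9,0,1.18,0],[3.1,-10.2,0,1.27,0],[3.1,-10.2,0,1.27,0]],
])

```text
time_s: 5.15
ee_pos: [487.4, -289.9, 88.4]
ee_rot: [179.9, -0.2, -0.2]
force: [1.0, -0.6, 1.1]
gripper_width: 0.4
gripper_force: 0.1
```

Request:
step_arm([
  [[0,-0.2,0,0.03,0],[0,-0.4,0,0.07,0],[0,-0.6,0,0.07,0],[0,-0.8,0,0.07,0]],
])

```text
time_s: 5.65
ee_pos: [486.7, -281.7, 86.3]
ee_rot: [180.0, -0.1, -4.2]
force: [-1.2, -1.6, 1.5]
gripper_width: 0.6
gripper_force: 1.1
```

Run:
```python
from h import *
import json
s=state();print(s['force'],s['torque'],s['ee_pos'],s['ee_rot'])
json.dump({k:list(map(float,s[k])) for k in('ee_pos','ee_rot')},open('w2.json','w'))
a=snap('wrist','w2.png');b=snap('top','top2.png')
c=cv2.resize(b[190:310,320:480],(640,480),interpolation=cv2.INTER_CUBIC)
cv2.imwrite('pics/m2.png',np.hstack([cv2.resize(a[:360],(400,300))[:,:],cv2.resize(c,(400,300))]))
```

```text
[-1.20323993 -1.6439829   1.45084408] [-0.32211332  0.2052251   0.09533587] [ 486.7164274  -281.67785059   86.31406569] [ 1.79967323e+02 -6.58307791e-02 -4.22001949e+00]
```

View pics/w2.png

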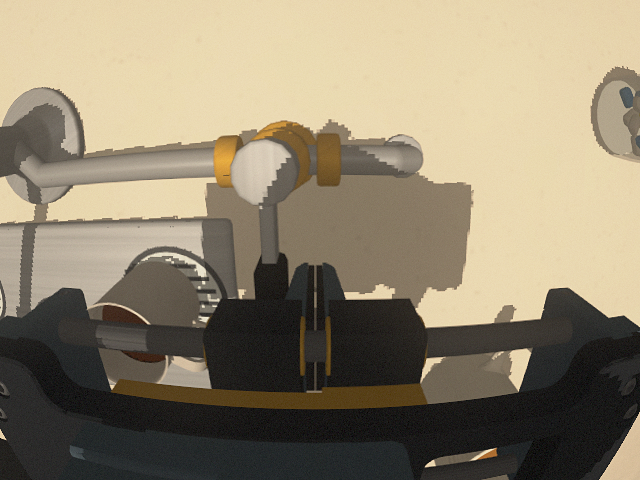

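The lever (stem (266,200) to (270,260)) is nearly across the pipe, with the fingers touching it. I'll keep pushing gently until the stop shows in the force.

Request:
step_arm([
  [[0,-0.2,0,0,0],[0,-0.4,0,0,0],[0,-0.4,0,0,0]],
])

```text
time_s: 6.12
ee_pos: [486.8, -281.1, 86.3]
ee_rot: [179.6, -0.1, -4.1]
force: [-3.0, -13.4, -0.6]
gripper_width: 0.4
gripper_force: 6.6
```

Request:
step_arm([
  [[0,1.5,0,0,0],[0,3,0,0,0],[0,3,-5,0,0],[0,3,-11,0,0],[0,3,-16,0,0],[0,-3,-16,0.1,0],[-0.1,-9,-16,0.2,0],[-0.2,-15,-16,0.3,0],[-0.3,-21,-16,0.37,0],[-0.4,-27,-16,0.37,0],[-0.4,-29.2,-16,0.37,0],[-0.4,-29.2,-16,0.37,0]],
])

```text
time_s: 7.62
ee_pos: [504.1, 15.2, 245.7]
ee_rot: [-180.0, 0.1, -25.3]
force: [0.7, -0.1, 0.4]
gripper_width: 0.8
gripper_force: 0.0
```

Run:
```python
from h import *
import json
s=state();print(s['force'],s['ee_pos'],s['ee_rot'])
json.dump({k:list(map(float,s[k])) for k in('ee_pos','ee_rot')},open('w3.json','w'))
a=snap('wrist','w3.png');b=snap('top','top3.png')
c=cv2.resize(b[195:310,330:480],(600,460),interpolation=cv2.INTER_CUBIC)
cv2.imwrite('pics/m3.png',cv2.resize(np.vstack([a[:320],np.pad(c,((0,0),(0,40),(0,0)))]),(480,585)))
```

```text
[ 0.66485919 -0.14560582  0.3726043 ] [504.137395    15.22180134 245.70628571] [-1.79995808e+02  5.60148629e-02 -2.52872254e+01]
```

View pics/m3.png

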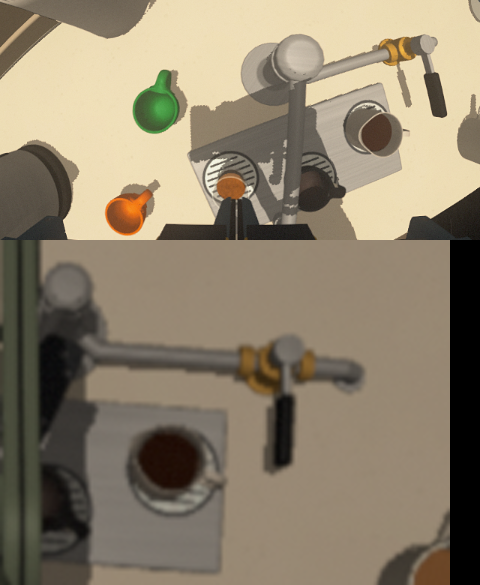

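Lever stands straight across the pipe: axis (288,348), tip (283,466) in the lower panel. The finger stands clear left of the spout tube ((240,225) against (292,150)). Next I'll check the numbers and plan the spout sweep.

Run:
```python
from h import *
import json
s=json.load(open('w3.json'));k=4/3
print('hub',wray((298*k,57*k),179,s)[:2],'mouth',wray((382*k,133*k),78,s)[:2])
d=wray((292*k,205*k),172,s)-wray((297*k,100*k),172,s);print('spout az',np.arctan2(d[1],d[0]),d)
t=unproj('top',(330+283/3,195+(466-240)/3),100);p=unproj('top',(330+288/3,195+(348-240)/3),108);print('lever',t,p,np.arctan2(*(t-p)[1::-1]),np.hypot(*(t-p)[:2]))
H=np.array([587,-80])
T=[]
for a in np.linspace(2.697,3.7,17):
    u=np.array([np.cos(a),np.sin(a)]);T.append([*(H+115*u+22*np.array([u[1],-u[0]])),167,np.degrees(a)-180])
print(str(rows([504.1,15.2,167],-25.3,T)).replace('np.float64',''))
```

```text
hub [586.37388226 -76.42195975] mouth [ 466.91069772 -169.39384413]
spout az 2.7009970986892795 [-8.11124798e+01  3.82452060e+01 -2.84217094e-14]
lever [ 455.51006832 -259.78558251  100.        ] [ 552.38053327 -265.61101499  108.        ] 3.081528676801586 97.0454668882727
[[(0.1), (2.8), 0.0, (0.0), 0], [(-0.0), (3.6), 0.0, (-0.06), 0], [(-0.1), (4.3), 0.0, (-0.12), 0], [(-0.1), (5.0), 0.0, (-0.19), 0], [(-0.1), (5.8), 0.0, (-0.25), 0], [(-0.1), (6.5), 0.0, (-0.31), 0], [(0.1), (7.2), 0.0, (-0.37), 0], [(0.2), (7.9), 0.0, (-0.44), 0], [(0.4), (8.6), 0.0, (-0.5), 0], [(0.7), (9.3), 0.0, (-0.56), 0], [(0.9), (10.0), 0.0, (-0.62), 0], [(1.3), (10.7), 0.0, (-0.69), 0], [(1.6), (11.3), 0.0, (-0.75), 0], [(2.1), (11.9), 0.0, (-0.81), 0], [(2.5), (12.5), 0.0, (-0.87), 0], [(3.0), (13.0), 0.0, (-0.94), 0], [(3.5), (13.6), 0.0, (-1.0), 0]]
```

Request:
step_arm([
  [[0,0,4,0,0],[0,0,7.9,0,0],[0,0,7.9,0,0]],
])

```text
time_s: 8.1
ee_pos: [502.1, 12.7, 164.5]
ee_rot: [179.8, 0.4, -25.6]
force: [0.3, -0.6, 0.4]
gripper_width: 0.6
gripper_force: 0.0
```

Request:
step_arm([
  [[0.1,1.5,0,0,0],[0.1,2.8,0,0,0],[0,3.6,0,-0.06,0],[-0.1,4.3,0,-0.12,0],[-0.1,5.0,0,-0.19,0],[-0.1,5.8,0,-0.25,0],[-0.1,6.5,0,-0.31,0],[0.1,7.2,0,-0.37,0],[0.2,7.9,0,-0.44,0],[0.4,8.6,0,-0.5,0],[0.7,9.3,0,-0.56,0],[0.9,10.0,0,-0.62,0],[1.3,10.7,0,-0.69,0],[1.6,11.3,0,-0.75,0],[2.1,11.9,0,-0.81,0],[2.5,12.5,0,-0.87,0],[3.0,13.0,0,-0.94,0],[3.5,13.6,0,-1.0,0],[3.5,13.6,0,-1.0,0]],
])

```text
time_s: 10.48
ee_pos: [477.5, -124.9, 168.1]
ee_rot: [179.9, -0.1, 31.7]
force: [-0.1, -0.0, 0.5]
gripper_width: 0.4
gripper_force: 0.0
```

Run:
```python
from h import *
import json
s=state();print(s['time_s'],s['force'],s['ee_pos'],s['ee_rot'])
json.dump({k:list(map(float,s[k])) for k in('ee_pos','ee_rot')},open('w4.json','w'))
a=snap('wrist','w4.png');b=snap('scene','scene4.png')
c=cv2.resize(b[215:335,270:430],(640,480),interpolation=cv2.INTER_CUBIC)
cv2.imwrite('pics/m4.png',cv2.resize(np.vstack([a[:320],c]),(480,600)))
```

```text
10.475 [-0.07623817 -0.04131334  0.54406784] [ 477.49768024 -124.9015486   168.09333975] [ 1.79899982e+02 -8.04999947e-02  3.17305940e+01]
```

View pics/m4.png

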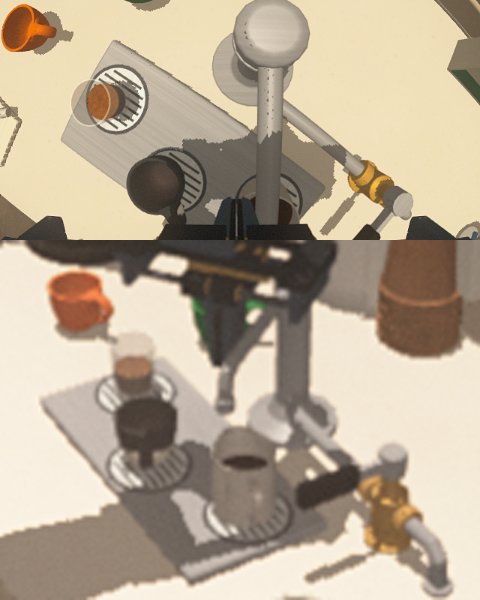

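Wrist panel: the spout tube runs from (271,80) to (268,215), just right of the fingers (250). The scene panel shows the nozzle at (225,405), short of the pitcher.

Run:
```python
from h import *
import json
s=json.load(open('w4.json'));k=4/3
a=wray((271*k,90*k),172,s);b=wray((268*k,215*k),172,s);d=b-a
print(a,b,np.arctan2(d[1],d[0])%(2*np.pi)-3.072)
h=wray((271*k,32*k),179,s);print('hub',h); d=b-h;print(np.arctan2(d[1],d[0])%(2*np.pi)-3.072)
# geometric: contact
for H in([586,-79],[586,-80]):
  v=s['ee_pos'][:2]-np.array(H);r=np.hypot(*v);print(np.arctan2(v[1],v[0])%(2*np.pi)+np.arcsin(19/r)-3.072,r)
print([ (np.array([586,-79])+160*np.array([np.cos(3.072+q),np.sin(3.072+q)])).round(1) for q in(.70,.72,.75)])
```

```text
[558.7631135  -95.32937832 172.        ] [ 499.98959312 -131.99268604  172.        ] 0.6273333063944766
hub [583.20236263 -79.13430582 179.        ]
0.6355071477854985
0.6317887610395481 117.81216217991428
0.6244828436709926 117.42615747909267
[array([ 456.8, -173.3]), array([ 458.7, -175.9]), array([ 461.6, -179.7])]
```

Request:
step_arm([
  [[0,0.6,0,-0.05,0],[0.1,1.2,0,-0.1,0],[0.1,1.2,0,-0.1,0]],
])

```text
time_s: 10.95
ee_pos: [484.4, -133.6, 167.1]
ee_rot: [180.0, 0.0, 37.5]
force: [0.4, -0.5, -0.4]
gripper_width: 0.6
gripper_force: 0.1
```

Request:
step_arm([
  [[0,-2,0,0,0],[0,-5,0,0,0],[0,-8,-4,0,0],[0,-14,-10,0,0],[0,-20,-12,0,0],[0,-26,-12,0,0],[0,-30,-12,0,0],[0,-30,-12,0,0]],
])

```text
time_s: 11.95
ee_pos: [298.3, 106.7, 287.1]
ee_rot: [-180.0, -0.1, 38.0]
force: [0.2, 0.3, -0.3]
gripper_width: 0.4
gripper_force: 0.0
```

Run:
```python
from h import *
s=state();print(s['time_s'],s['ee_pos'],s['ee_rot'])
b=snap('scene','scene5.png');a=snap('top','top5.png')
c=cv2.resize(b[215:335,290:410],(600,600),interpolation=cv2.INTER_CUBIC)[:,:]
d=cv2.resize(a[200:300,340:420],(480,600),interpolation=cv2.INTER_CUBIC)
cv2.imwrite('pics/m5.png',cv2.convertScaleAbs(cv2.resize(np.hstack([c,d]),(792,440)),alpha=1.3))
```

```text
11.95 [298.26616188 106.66712893 287.1484503 ] [-1.79968341e+02 -8.78226316e-02  3.80066023e+01]
```

View pics/m5.png

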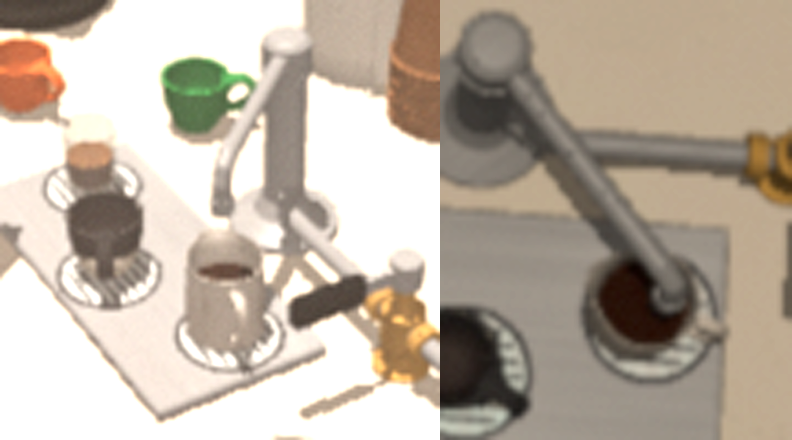

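Both panels show the spout over the pitcher: nozzle mouth at (221,213) in the left panel, rim centre about (226,256), and tube end (668,298) over the mouth in the right panel. I'll check this numerically.

Run:
```python
from h import *
S=lambda u,v,z:unproj('scene',(290+u/3.667-.4,215+v/3.667-.4),z)[:2]
T=lambda u,v,z:unproj('top',(340+(u-440)/4.4-.4,200+v/4.4-.4),z)[:2]
print('scene outlet',S(221,212,124),'mouth',S(226,257,78))
H=T(496,47,179)
for n,p in(('tube',T(668,296,160)),('mouth',T(640,298,78)),('tubemid',T(610,205,172))):
    d=p-H;print(n,p,np.hypot(*d),np.arctan2(d[1],d[0])%(2*np.pi)-3.072)
print(H)
# rim by dark coffee + rim pixels: coffee centre (z~55)
im=cv2.imread('pics/top0.png');c=im[245:300,365:410].astype(int)
m=(c.max(2)<75)&(c[...,2]>c[...,0]);m=m.astype(np.uint8)
n,l,st,ce=cv2.connectedComponentsWithStats(m);i=1+st[1:,4].argmax();print(st[i],ce[i]+[365,245])
for z in(45,50,55):
    p=unproj('top',ce[i]+[365,245],z)[:2];d=p-[586,-79.5];print('coffee',z,p,np.hypot(*d),np.arctan2(d[1],d[0])%(2*np.pi)-3.072)
# vessel unchanged?
```

```text
scene outlet [ 458.35275466 -175.52731844] mouth [ 465.32538001 -171.69756209]
tube [ 455.57624024 -170.8499043 ] 158.72018959751438 0.6803177186268741
mouth [ 465.33020851 -166.56618463] 148.28752071559057 0.6943730675583755
tubemid [ 502.00973896 -139.70174019] 102.82407915128164 0.6911154231878625
[585.60496785 -79.82996921]
[  7  12  26  25 487] [384.9137577  268.91991786]
coffee 45 [ 465.58052941 -170.34777228] 150.8448428851008 0.7159214098882538
coffee 50 [ 464.93412159 -169.71005534] 150.97947211715996 0.7099709302819575
coffee 55 [ 464.28771376 -169.0723384 ] 151.11943762627146 0.7040312632466055
```

```bash
python3 -c "
from workcell import *
print(job_done())"
```

```text
the job is handed in; nothing more can be done
None
```

Job handed in: the lever was pushed shut onto its stop first, then the spout was swung over the steel pitcher's mouth, about 8 mm beyond its middle (the pitcher stands nearer the column than the spout reaches) and within about 2 mm sideways by the images; nothing else was seen to move.

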